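# Pack the clay roller and latch the carrying box

## Task

Pack the clay roller: pull it forward out of the two spring clips of its rack and lay it down inside the carrying box while the box's gate still stands open. Then push the gate shut until its sprung tongue snaps in behind the strike and the gate stays shut by itself. Leave the cups, the jar and the tile where they are.

Things in the scene. Friction and masses are not known exactly. Their poses are not given: they have to be found in the camera images.
- roller_mid (a point): Centre of the clay roller: a plain round bar of light wood, 130 mm long, 28 mm in diameter, 0.1 kg, loose. Its y axis runs along the bar. At the start it lies level in the rack's two clips, its centre 75 mm above the table.
- rack_clips (a point): Midway between the fixed rack's two clips, at the clipped bar's centre, 75 mm above the table. z up, y along the bar, -x the way the clips open (forward). Both clips let go at a forward pull of about 8 to 16 N within some 20 mm; 50 mm forward is clear. The bar cannot be lifted straight up out of them. Between the clips 76 mm of the bar are free, with nothing behind it.
- left_clip (a point): Centre of one of the two alike steel C-clips, 14 mm wide along y, 45 mm from rack_clips (the other is as far on the other side). A clip reaches 22 mm above and below the bar's centre line and 20 mm in front of it. Behind each stands a wooden post, 95 mm high, 18 to 32 mm behind the centre line. The rack's foot is 100 x 134 x 14 mm.
- box_floor (a point): Middle of the inner floor of the fixed plywood carrying box, open at the top, 8 mm above the table. z up, x from the gate side to the back wall, y to the hinge side. Inside: 160 mm along y; along x from 66 mm in front of this point (an 18 mm high, 8 mm thick sill) to 56 mm behind it. Walls 10 mm thick, tops 70 mm above the table. The gate closes the front (-x).
- gate_plate (a point): Middle of the 44 mm square aluminium push plate on the gate's outer face, 41 mm above the table, 130 mm from the hinge axis; moves with the gate; -x is the face's outward normal, y points to the hinge. The gate is a board 177 mm long, 18 mm thick, 12 to 70 mm above the table; a thumb pin on its top edge near the free end reaches 81 mm.
- gate_hinge (a point): Point on the gate's upright hinge axis (z up), at the outer left corner of the box as seen from the gate, at the level of the push plate; the outer face of the gate passes through the axis.
- gate (a joint): Gate angle in rad: 0 fully shut, growing as the gate swings outward (to the box's -x); stops at 0 and 0.9. It stays where it is left (light friction). Latched it has a play of about 0.01 rad and cannot be pulled open.
- tongue (a joint): How far the sprung latch tongue is pushed back into the gate's free edge, m: 0 fully out (stands out 11 mm), 0.0095 fully in. Its sloped inner side rides over the strike's nose at gate angles of about 0.07 to 0.03, then it springs out behind it. Pushing at the plate this takes about 5 to 12 N.
- strike (a point): Middle of the strike's nose: an upright rounded steel bar, 8 mm thick, 30 mm high, 45 mm above the table, on a steel bracket screwed to the box's right wall, just beyond the shut gate's free edge.
- cup_green: Green pinch cup, 66 x 66 x 57 mm, bystander; origin at the middle of its underside.
- cup_grey: Grey pinch cup, 62 x 62 x 60 mm, bystander; origin at the middle of its underside.
- jar: Glaze jar with a black lid, 48 x 48 x 68 mm, bystander; origin at the middle of its underside.
- tile: Plain grey test tile, 66 x 36 x 7 mm, bystander; origin at the middle of its underside.

How it is judged:
By the outcome, as a careful person would: the job done as asked, in the order asked, and still so for the second after the job is handed in, with the robot touching nothing.
It also fails if it takes over 53 s, if anything falls off the work surface, if the arm or the gripper's body presses on something with over 40 N, if the wrist force passes 120 N, or if a joint passes its speed limit or range.

## Robot

A 6-joint arm with a two-finger parallel gripper is mounted at the origin on the work surface; the furniture and walls round the work are solid. World frame = base frame: x ahead of the robot, y to its left, z up, the work surface at z = 0. Lengths are in mm, angles in rad, forces in N, time in s.
With the tool pointing down it reaches from about 275 to 750 mm from the base axis. Payload 10.2 kg.
Tool frame: the origin (TCP) lies at the very end of the fingers, on their centre line; the grasp point (between the pads) lies ctrl.grip_depth behind it (ctrl.grip_depth is the distance from the TCP to the grasp point, in mm); z points along the fingers, y is the direction in which the jaws open and shut (so a half turn about z gives the same grasp; the last joint's range is limited). The gripper opens to 85 mm and grips with 20 to 120 N. Pads are 22 mm wide; open, the fingers measure 114 mm over their backs; the gripper's body (76 mm by 85 mm) begins 54 mm behind the grasp point. The pads swing forward as they close: fully open they stand 13 mm farther back than shut.
Start: joints at [-1.367, 0.313, 1.498, -0, 1.331, -0.223], TCP at [217.317, -477.917, 231.294] pointing down, gripper open.
Joint ranges: [-2.94, 2.94], [-0.97, 2.17], [0.19, 2.56], [-1.23, 4.37], [0.02, 3.11], [-2.88, 2.88]. Speed limits (rad/s): [2.39, 2.39, 3.01, 3.14, 3.14, 3.14].

## Interface

Orientations are given as a unit quaternion [w, x, y, z].
In Python, from rig import telemetry, eyes, ctrl, nets gives the robot as it stands. The module is installed in compiled form; this text tells all that it offers.
- The arm moves only by the tool drive_tool, never from a script. Its argument "series" is text: rows parted by semicolons, each of 7 numbers parted by spaces: the shift along the tool's x, y, z normalised to -1 to 1, where 1 is 0.12 m, then the turn, a rotation vector about the tool's x, y, z normalised to -1 to 1, where 1 is 0.5 rad, then the opening, from 0 (shut) to 1 (fully open). In form: tx ty tz wx wy wz hand; .... A call has 1 to 20 rows; each row is the pose to reach, as a shift and turn from the pose measured when the call began, along the tool's axes at that moment; what a row does not reach only later rows make up. A row lasts 1/10 s, in which the tool goes at most 50 mm and 8.59 degrees, less where a joint would pass 70% of its speed; a pose out of reach is approached as far as the arm can. A call with a number of a shift or a turn outside -1 to 1 is refused whole. A call with a gripper value outside its range is refused whole. The fingers move at their own pace and stop on an object; "newtons" is the grip in N (left out, the last holds). Time passes only in rows, so rows that repeat a pose let the fingers close. It gives the time, the measured TCP pose, the force and the opening at its end, in the units of the state.
- telemetry.sense(): the state, without advancing time (a new reading comes with each control period).
- eyes.capture(name): name is "scene" or "top" or "wrist"; returns a dict with "frame" (480x640x3 uint8, red, green, blue), "fx", "fy", "cx", "cy" (pixels), "view" (4x4, takes a point from world to camera coordinates). Camera axes: x right, y up, looking along -z (the intrinsics and any distortion apply to the point x, -y, -z); pixel columns grow to the right and rows downward; lengths in mm; the calibration is good to about 2 mm. A picture is of the moment at which its call begins. There is no depth.
- ctrl.finish_job(): hands the job in, once; it reports no verdict.
Trained networks look in a picture, given as the dict that the camera call returned (one of the last four; its "shot" number tells which), for a name from the list of things; names that differ only in an ending like _2 or _b are one class to them, and where a whole thing is asked for, a point or a joint stands for the part that bears it (a point fixed in the world has none). Each returns a list of dicts, best first, with "confidence" (0 to 1); they miss things now and then, are a little off and sometimes report something else, mostly with a low value. They report only what shows in the picture. A call takes as long as a camera call.
- nets.spot_in(name, picture): "rect" ([left, top, right, bottom] in pixels, round what is visible of it).
The state is a dict: "time_s": time; "joints": joint angles; "dq": joint speeds; "tau": joint torques, N m; "eef_pos": TCP position; "ee_rot": TCP orientation; "force": force on the tool from outside, world axes, zero at the start; "wrist_torque": the same for the moment, N m; "grip_width": opening from 0.0 (shut) to 1.0 (fully open).
Only numpy, scipy, OpenCV 4.12 (cv2) and the standard library are available. Lean on these libraries where they do the work, as an engineer would, in place of code of your own. Each camera call takes 0.05 s, during which the arm holds its last target. There are 200 camera calls.

## Working session

There is one attempt and no reset: what is moved stays moved. The work goes in short steps, Python scripts to look and compute and a tool call to move; the robot and the scene stay as the last step left them, time stands still between calls to the robot, and variables do not carry over. Pictures are saved under pics/ and viewed, about 8 in all and at most 12, crops included, and the job is handed in when it is done.

Besides the shell and the picture viewer there is one more tool, called by a JSON object that holds its "op" and its "data", one argument or row to a line. drive_tool: Moves the arm, as the interface text tells. Scaled input: -1 to 1 covers 0.12 m each way for a shift and 0.5 rad each way for a turn. Its arguments: {"type":"object","properties":{"series":{"type":"string"},"newtons":{"type":"number"}},"required":["series"]}

```bash
mkdir -p pics
cat > h.py <<'E'
import numpy as np, cv2
from rig import telemetry, eyes, ctrl, nets
from scipy.spatial.transform import Rotation as R
def save(p,n): cv2.imwrite('pics/'+n+'.png',p['frame'][:,:,::-1])
def proj(p,X):
    V=np.array(p['view']);c=V[:3,:3]@np.array(X,float)+V[:3,3]
    return np.array([p['cx']+p['fx']*c[0]/-c[2],p['cy']+p['fy']*-c[1]/-c[2]])
def onz(p,u,v,z):
    V=np.array(p['view']);Rm=V[:3,:3];o=-Rm.T@V[:3,3]
    d=Rm.T@np.array([(u-p['cx'])/p['fx'],-(v-p['cy'])/p['fy'],-1.])
    return o+d*(z-o[2])/d[2]
def tool(s): 
    q=s['ee_rot'];return np.array(s['eef_pos']),R.from_quat([q[1],q[2],q[3],q[0]])
def plan(pos,rot=None):
    "normalised shift/turn to world TCP pose"
    p,r=tool(telemetry.sense())
    t=r.inv().apply(np.array(pos)-p)/120
    w=(r.inv()*rot).as_rotvec()/.5 if rot is not None else np.zeros(3)
    print('move',np.round(t,3),np.round(w,3))
E
python3 - <<'E'
from h import *
print(telemetry.sense(), ctrl.grip_depth)
for c in('scene','top'):
    p=eyes.capture(c);save(p,c+'0');print(c,{k:(np.round(v,2).tolist() if k=='view' else v) for k,v in p.items() if k!='frame'})
    for n in('roller_mid','rack_clips','left_clip','gate_plate','strike','gate','tongue','box_floor','jar','cup_green','cup_grey','tile'):
        try:print(n,[(np.round(d['rect']).tolist(),round(d['confidence'],2)) for d in nets.spot_in(n,p)[:3]])
        except Exception as e:print(n,e)
E
```

```text
{'time_s': 0.0, 'joints': array([-1.36738693e+00,  3.13453039e-01,  1.49842618e+00, -2.38461982e-05,
        1.33099140e+00, -2.23400527e-01]), 'dq': array([ 1.01163985e-03, -8.62192340e-05,  2.00822096e-05, -9.09180340e-04,
        1.28276079e-03, -1.23367192e-04]), 'tau': array([-5.41831378e-04, -4.12268364e+01, -2.59746355e+01, -2.04718708e-04,
        4.14494236e-03,  7.09094888e-05]), 'eef_pos': array([ 217.26469941, -477.65739558,  230.73762293]), 'ee_rot': array([-6.39068309e-04,  9.77314647e-01,  2.11791577e-01, -5.19261804e-06]), 'force': array([-0.6080163 , -0.35492923,  0.61371773]), 'wrist_torque': array([-0.02949315, -0.01061426,  0.0337776 ]), 'grip_width': 0.9988484445330678} 18.700000000000003
scene {'fx': 509.9638753746973, 'fy': 509.9638753746973, 'cx': 314.6697252613481, 'cy': 244.96973642311787, 'view': [[-0.65, -0.76, -0.0, 269.65], [0.57, -0.49, 0.66, -375.06], [-0.5, 0.43, 0.76, -1003.47], [0.0, 0.0, 0.0, 1.0]], 'shot': 1}
roller_mid [([294.0, 183.0, 332.0, 216.0], 0.73)]
rack_clips [([285.0, 178.0, 344.0, 238.0], 0.8)]
left_clip [([284.0, 179.0, 345.0, 238.0],
[... 685 characters left out ...]
, [1.0, 0.01, 0.07, -511.59], [-0.07, 0.04, 1.0, -1005.17], [0.0, 0.0, 0.0, 1.0]], 'shot': 2}
roller_mid [([335.0, 174.0, 397.0, 191.0], 0.64)]
rack_clips [([333.0, 165.0, 393.0, 210.0], 0.61)]
left_clip [([328.0, 167.0, 395.0, 214.0], 0.75)]
gate_plate [([184.0, 207.0, 259.0, 272.0], 0.59)]
strike [([182.0, 137.0, 280.0, 269.0], 0.92), ([328.0, 165.0, 396.0, 216.0], 0.58)]
gate [([182.0, 210.0, 259.0, 270.0], 0.57)]
tongue []
box_floor [([179.0, 137.0, 281.0, 269.0], 0.75)]
jar [([165.0, 313.0, 194.0, 339.0], 0.93)]
cup_green [([298.0, 286.0, 331.0, 317.0], 0.76)]
cup_grey [([424.0, 274.0, 466.0, 307.0], 0.81)]
tile [([359.0, 305.0, 388.0, 327.0], 0.7), ([182.0, 209.0, 258.0, 271.0], 0.44)]
```

Run:
```python
import cv2
a=cv2.imread('pics/top0.png')[115:355,150:480]; cv2.imwrite('pics/t0c.png',cv2.resize(a,None,fx=2.4,fy=2.4,interpolation=3))
a=cv2.imread('pics/scene0.png')[150:400,170:450]; cv2.imwrite('pics/s0c.png',cv2.resize(a,None,fx=2.4,fy=2.4,interpolation=3))
```

```text
(no output)
```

View pics/t0c.png

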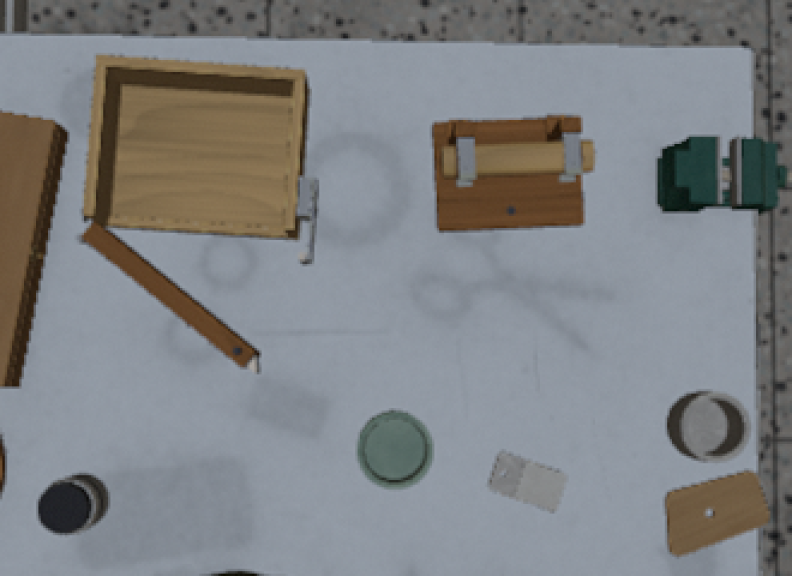

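View pics/s0c.png

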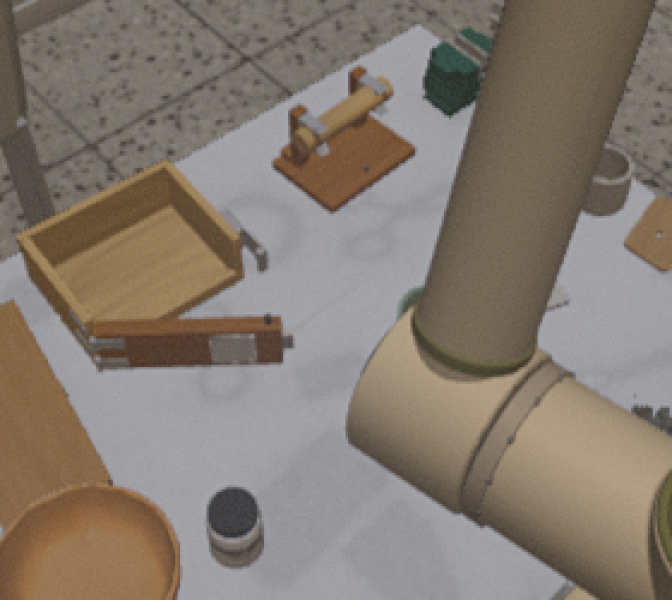

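The top view shows the box at crop (95–305, 60–235) with the gate swung to (255,365), and the roller in its clips centred near (519,156). The cup, tile and jar sit well in front of both. Next I'll convert these to world positions.

Run:
```python
from h import *
p=eyes.capture('top')
f=lambda x,y,z:np.round(onz(p,150+x/2.4,115+y/2.4,z)[:2],1)
for n,x,y,z in [('rolL',443,158,75),('rolR',594,155,75),('clipL',466,143,90),('clipR',573,140,90),('footFL',440,231,14),('footFR',583,224,14),
 ('boxBL',98,56,70),('boxBR',308,70,70),('boxFR',298,238,70),('boxFL',84,220,70),('inBL',108,67,70),('inBR',296,80,70),('inFR',287,232,70),('gateHinge',93,224,70),('gateHout',85,237,70),('gateFree out',248,370,70),('gatefree in',259,350,70),('pin',238,351,81),('strike',306,260,60),('cupG',395,448,57),('jar',68,505,68),('tile',528,482,7)]:
    print(n,f(x,y,z))
```

```text
rolL [ 634.9 -119.4]
rolR [ 639.7 -249.3]
clipL [ 645.  -137.8]
clipR [ 649.1 -228.5]
footFL [ 580.5 -120.9]
footFR [ 588.8 -251.1]
boxBL [719.3 176.4]
boxBR [710.6  -2.8]
boxFR [565.    3.4]
boxFL [577.8 184. ]
inBL [709.9 167.6]
inBR [701.7   7.3]
inFR [570.   12.8]
gateHinge [574.5 176.4]
gateHout [563.3 182.8]
gateFree out [452.5  43.5]
gatefree in [469.4  34.6]
pin [468.1  50.9]
strike [547.4  -3.2]
cupG [387.4 -81.3]
jar [338.9 190.6]
tile [ 355.4 -202.3]
```

{"op": "drive_tool", "data": {
  "series": "1 -0.2 0 0 0 -1 1;1 -0.2 0 0 0 -1 1;1 -0.2 0 0 0 -1 1;1 -0.2 0 0 0 -1 1"
}}

```text
time_s: 1.75
eef_pos: [318.7, -404.6, 231.5]
ee_rot: [0.0, 0.893, 0.451, 0.0]
force: [-0.4, -1.1, -0.4]
grip_width: 1.001
```

{"op": "drive_tool", "data": {
  "series": "1 0.4 0 0 0 -1 1;1 0.4 0 0 0 -1 1;1 0.4 0 0 0 -1 1;1 0.4 0 0 0 -1 1"
}}

```text
time_s: 2.15
eef_pos: [431.2, -334.2, 231.4]
ee_rot: [0.0, 0.75, 0.661, 0.001]
force: [0.5, -0.9, 0.2]
grip_width: 1.0
```

```bash
python3 -c "
from h import *
T=R.from_euler('z',np.pi/2+.05)*R.from_euler('x',np.pi)
plan([590,-185,180],T);print(telemetry.sense()['time_s'],telemetry.sense()['eef_pos'])"
```

```text
move [1.399 1.156 0.43 ] [ 0.002 -0.001 -0.352]
2.15 [ 431.21137552 -334.16236918  231.40731902]
```

{"op": "drive_tool", "data": {
  "series": "1 1 0 0 0 -0.352 1;1 1 0 0 0 -0.352 1;1 1 0 0 0 -0.352 1;1 1 0 0 0 -0.352 1"
}}

```text
time_s: 2.55
eef_pos: [567.7, -227.3, 231.4]
ee_rot: [0.0, 0.688, 0.726, 0.001]
force: [-0.5, -1.5, 0.8]
grip_width: 1.0
```

Run:
```python
from h import *
T=R.from_euler('z',np.pi/2+.05)*R.from_euler('x',np.pi)
plan([637,-184,160],T);print(telemetry.sense()['eef_pos'])
p=eyes.capture('wrist');save(p,'w1');print(np.round(p['view'],2).tolist(),p['fx'],p['cx'],p['cy'])
for n in('roller_mid',):print(n,[(np.round(d['rect']).tolist(),round(d['confidence'],2)) for d in nets.spot_in(n,p)[:3]])
```

```text
move [0.33  0.595 0.596] [ 0.003 -0.002  0.006]
[ 567.66152656 -227.34797614  231.35847867]
[[1.0, 0.05, 0.0, -553.98], [-0.05, 0.96, -0.27, 281.77], [-0.02, 0.27, 0.96, -308.36], [0.0, 0.0, 0.0, 1.0]] 404.682432823223 324.9474036632368 239.98069991971383
roller_mid [([396.0, 66.0, 445.0, 252.0], 0.64)]
```

View pics/w1.png

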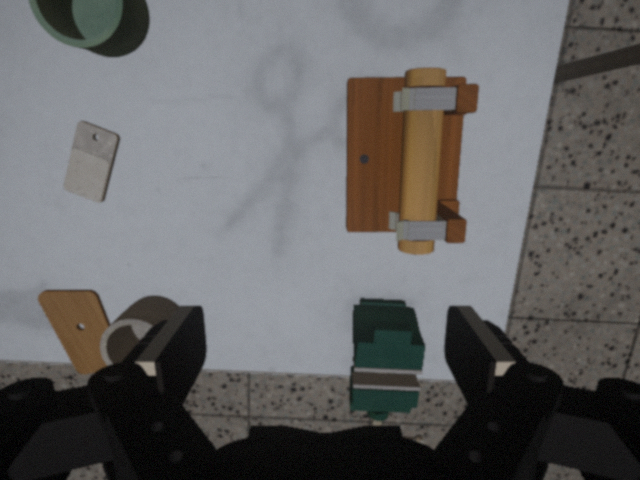

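The wrist view shows the roller axis from about (426,75) to (416,246), with the clips at rows 98 and 231.

Run:
```python
from h import *
p=eyes.capture('wrist')
a=onz(p,426,76,75);b=onz(p,416,244,75);print(a,b,np.arctan2(-(a-b)[0],(a-b)[1]),np.linalg.norm(a-b))
print((onz(p,432,98,95)+onz(p,421,231,95))/2)
```

```text
[ 630.06587329 -121.68933748   75.        ] [ 637.09093561 -242.26051138   75.        ] 0.05819905957030419 120.77565763598557
[ 632.78985249 -181.97832034   95.        ]
```

{"op": "drive_tool", "data": {
  "series": "0.35 0.58 0.6 0 0 0 1;0.35 0.58 0.6 0 0 0 1;0.35 0.58 0.6 0 0 0 1;0.35 0.58 0.6 0 0 0 1"
}}

```text
time_s: 3.1
eef_pos: [632.7, -183.9, 158.0]
ee_rot: [-0.001, 0.688, 0.725, -0.0]
force: [-0.4, -0.6, 0.7]
grip_width: 0.997
```

Run:
```python
from h import *
T=R.from_euler('z',np.pi/2+.055)*R.from_euler('x',np.pi)
p=eyes.capture('wrist');save(p,'w2');print([(np.round(d['rect']).tolist(),round(d['confidence'],2)) for d in nets.spot_in('roller_mid',p)[:3]])
print(telemetry.sense()['eef_pos'],proj(p,[635.5,-183,75]));plan([635.5,-183,63],T)
```

```text
[([303.0, 130.0, 358.0, 358.0], 0.92), ([256.0, 124.0, 401.0, 347.0], 0.4)]
[ 632.78681236 -185.22954253  160.70500257] [332.18728801 248.71305859]
move [0.018 0.022 0.814] [ 0.004  0.001 -0.008]
```

View pics/w2.png

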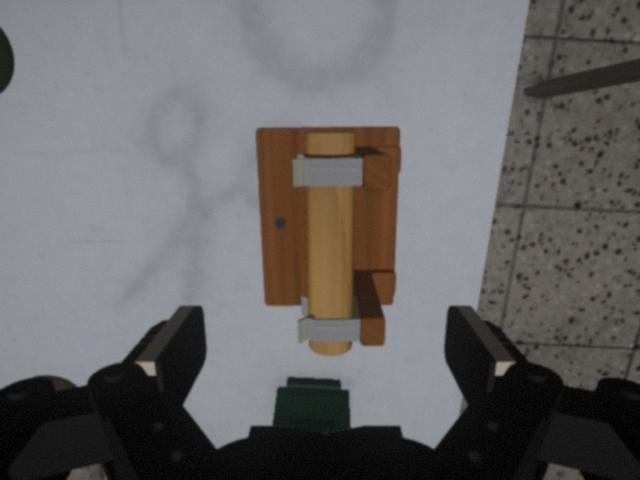

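The roller is centred at about (331,243), which matches the predicted (332,249), and it runs parallel to the pads. Descending.

{"op": "drive_tool", "data": {
  "series": "0.01 0.02 0.4 0 0 0 1;0.01 0.02 0.8 0 0 0 1;0.01 0.02 0.8 0 0 0 1;0.01 0.02 0.8 0 0 0 0.25;0.01 0.02 0.8 0 0 0 0.1;0.01 0.02 0.8 0 0 0 0;0.01 0.02 0.8 0 0 0 0;0.01 0.02 0.8 0 0 0 0;0.01 0.02 0.8 0 0 0 0;0.01 0.02 0.8 0 0 0 0",
  "newtons": 80
}}

```text
time_s: 4.2
eef_pos: [635.4, -184.4, 65.9]
ee_rot: [0.001, 0.689, 0.725, 0.0]
force: [-4.9, -1.1, 6.7]
grip_width: 0.296
```

{"op": "drive_tool", "data": {
  "series": "0 -0.06 0 0 0 0 0;0 -0.12 0 0 0 0 0;0 -0.18 0 0 0 0 0;0 -0.25 0 0 0 0 0;0 -0.35 0 0 0 0 0;0 -0.5 0 0 0 0 0;0 -0.58 0 0 0 0 0;0 -0.58 0 0 0 0 0",
  "newtons": 100
}}

```text
time_s: 5.0
eef_pos: [564.5, -187.8, 65.5]
ee_rot: [0.001, 0.689, 0.725, 0.0]
force: [0.6, 0.4, -1.7]
grip_width: 0.287
```

Run:
```python
from h import *
p=eyes.capture('wrist');save(p,'w3')
s=telemetry.sense();print(s['eef_pos'],s['force'],s['grip_width'])
```

```text
[ 565.34528382 -187.93148158   65.67914523] [ 1.13027342 -1.14289889 -1.10177086] 0.2873805886243241
```

View pics/w3.png

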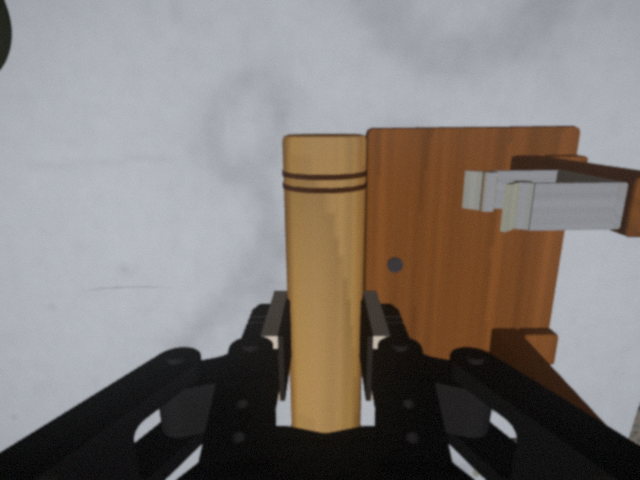

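{"op": "drive_tool", "data": {
  "series": "0 0 -0.35 0 0 0 0;0 0 -0.65 0 0 0 0;0.2 0.1 -0.65 0 0 0 0;0.5 0.3 -0.65 0 0 0.1 0;0.8 0.5 -0.65 0 0 0.2 0;1 0.7 -0.65 0 0 0.21 0;1 0.7 -0.65 0 0 0.21 0"
}}

```text
time_s: 5.75
eef_pos: [644.9, -60.0, 143.1]
ee_rot: [0.001, 0.725, 0.689, 0.001]
force: [-0.3, -0.1, -1.7]
grip_width: 0.286
```

{"op": "drive_tool", "data": {
  "series": "0.3 0 0 0 0 0 0;0.6 0 0 0 0 0 0;0.9 0 0 0 0 0 0;1 0 0 0 0 0 0;1 0 0 0 0 0 0"
}}

```text
time_s: 6.25
eef_pos: [650.8, 60.9, 142.9]
ee_rot: [0.001, 0.724, 0.69, 0.001]
force: [0.4, -0.5, -1.2]
grip_width: 0.288
```

Run:
```python
from h import *
T=R.from_euler('z',np.pi/2-.049)*R.from_euler('x',np.pi)
s=telemetry.sense();print(s['eef_pos'],s['force'],s['grip_width']);plan([645,90,130],T)
```

```text
[650.82605861  60.85536154 142.91699391] [ 0.41613286 -0.53487474 -1.2372442 ] 0.288365446482155
move [ 0.24  -0.06   0.107] [0.005 0.001 0.002]
```

Line up over the box, then verify before lowering.

{"op": "drive_tool", "data": {
  "series": "0.15 -0.06 0 0 0 0 0;0.24 -0.06 0.1 0 0 0 0;0.24 -0.06 0.1 0 0 0 0;0.24 -0.06 0.1 0 0 0 0"
}}

```text
time_s: 6.65
eef_pos: [644.9, 89.5, 130.3]
ee_rot: [0.001, 0.724, 0.69, 0.0]
force: [-0.2, 0.1, -2.4]
grip_width: 0.287
```

Run:
```python
from h import *
p=eyes.capture('wrist');save(p,'w4')
print(telemetry.sense()['eef_pos'])
q=eyes.capture('top');a=q['frame'][115:295,150:390];cv2.imwrite('pics/t4.png',cv2.resize(np.hstack([cv2.resize(p['frame'],(400,300)),cv2.resize(a,(400,300),interpolation=3)]),None,fx=1,fy=1)[:,:,::-1])
```

```text
[645.16494405  89.32481117 130.67438891]
```

View pics/t4.png

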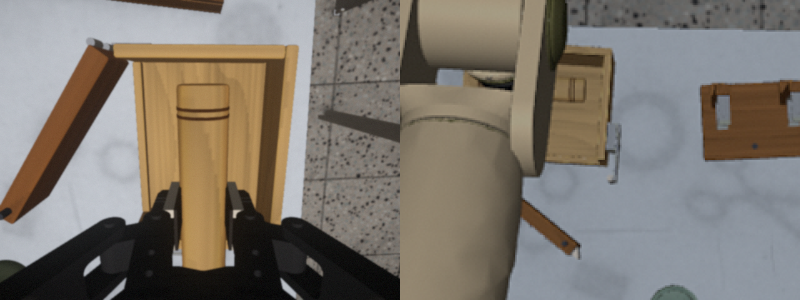

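{"op": "drive_tool", "data": {
  "series": "0 0 0.3 0 0 0 0;0 0 0.6 0 0 0 0;0 0 0.85 0 0 0 0;0 0 0.92 0 0 0 0;0 0 0.96 0 0 0 0;0 0 0.96 0 0 0 0"
}}

```text
time_s: 7.35
eef_pos: [646.3, 88.9, 16.8]
ee_rot: [0.002, 0.724, 0.69, 0.001]
force: [-0.2, 0.1, -1.4]
grip_width: 0.29
```

{"op": "drive_tool", "data": {
  "series": "0 0 0.02 0 0 0 0;0 0 0.03 0 0 0 0;0 0 0.03 0 0 0 0.35;0 0 0.03 0 0 0 0.4;0 0 0.03 0 0 0 0.5;0 0 0.03 0 0 0 0.6;0 0 0.03 0 0 0 0.6;0 0 -0.3 0 0 0 0.6;0 0 -0.6 0 0 0 0.6;0 0 -1 0 0 0 0.6;0 0 -1 0 0 0 0.6;0 0 -1 0 0 0 0.6"
}}

```text
time_s: 8.55
eef_pos: [646.0, 89.0, 137.6]
ee_rot: [0.002, 0.724, 0.69, 0.002]
force: [-0.7, -0.1, 0.1]
grip_width: 0.6
```

Run:
```python
from h import *
s=telemetry.sense();print(s['eef_pos'],s['force'],s['grip_width'],s['joints'])
p=eyes.capture('wrist');save(p,'w5')
```

```text
[646.03362396  89.03463461 137.63498387] [-0.68643639 -0.1462546   0.12084033] 0.6004705574614224 [-4.21137568e-02  6.66454404e-01  1.20061368e+00 -5.96806091e-04
  1.26830528e+00  7.13524006e-03]
```

View pics/w5.png

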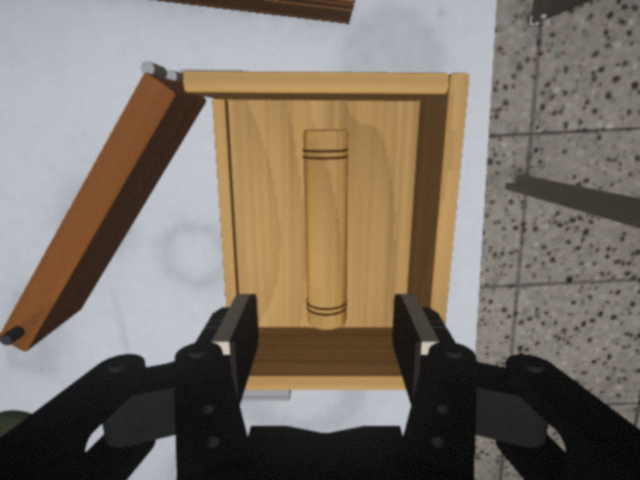

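The roller lies flat in the box, px (304–348, 128–328), clear of the sill and walls. Next is the gate: shut the fingers, turn the tool, and go round to the outside of the gate.

{"op": "drive_tool", "data": {
  "series": "0.1 -1 0 0 0 -1 0;0.1 -1 0 0 0 -1 0;0.1 -1 0 0 0 -1 0;0.1 -1 0 0 0 -1 0;0.1 -1 0 0 0 -1 0"
}}

```text
time_s: 9.1
eef_pos: [525.3, 107.0, 134.6]
ee_rot: [0.001, 0.531, 0.847, -0.0]
force: [0.7, -0.3, -0.3]
grip_width: -0.005
```

```bash
cat > g.py <<'E'
from h import *
H=np.array([562.,184.4])
def tgt(psi,off,z):
    x=np.array([np.cos(psi),np.sin(psi)]);y=np.array([-np.sin(psi),np.cos(psi)])
    P=H-130*y-off*x
    plan([P[0],P[1],z],R.from_euler('z',np.pi+psi)*R.from_euler('x',np.pi))
E
python3 - <<'E'
from g import *
print(telemetry.sense()['eef_pos']);tgt(-.6,55,137)
E
```

```text
[525.26432375 107.02100052 134.62444622]
move [ 0.307 -0.611 -0.021] [ 1.000e-03  2.000e-03 -1.039e+00]
```

{"op": "drive_tool", "data": {
  "series": "0.31 -0.61 0 0 0 -1 0;0.31 -0.61 0 0 0 -1 0;0.31 -0.61 0 0 0 -1 0;0.31 -0.61 0 0 0 -1 0;0.31 -0.61 0 0 0 -1 0"
}}

```text
time_s: 9.6
eef_pos: [443.1, 108.5, 133.9]
ee_rot: [0.0, 0.305, 0.952, -0.0]
force: [0.3, 0.3, -0.3]
grip_width: -0.001
```

Run:
```python
from g import *
print(telemetry.sense()['eef_pos']);tgt(-.6,45,38)
p=eyes.capture('top');save(p,'t6');p2=eyes.capture('wrist')
for c in (p,p2):print([(np.round(d['rect']).tolist(),round(d['confidence'],2)) for d in nets.spot_in('gate_plate',c)[:2]])
a=cv2.resize(p['frame'][115:355,150:390],(400,400));b=cv2.resize(p2['frame'],(400,300));b=np.vstack([b,np.zeros((100,400,3),np.uint8)])
cv2.imwrite('pics/t6.png',np.hstack([b,a])[:,:,::-1])
```

```text
[443.13802965 108.46090592 133.8522673 ]
move [-0.085  0.001  0.799] [-0.001  0.    -0.042]
[([181.0, 206.0, 257.0, 272.0], 0.9)]
[([242.0, 291.0, 563.0, 367.0], 0.88)]
```

View pics/t6.png

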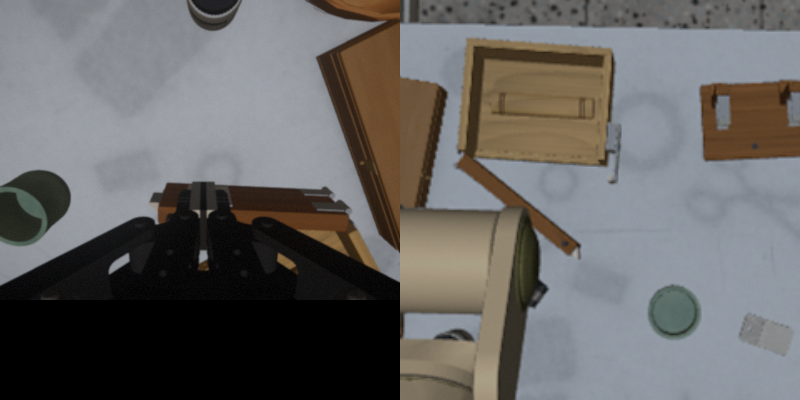

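The fingers are in front of the plate, at composite px (203,190), and parallel to the gate. The roller still lies in the box. Descending, then pushing.

{"op": "drive_tool", "data": {
  "series": "0 0 0.4 0 0 0 0;0 0 0.8 0 0 0 0;0 0 0.8 0 0 0 0;-0.1 0 0.8 0 0 0 0;-0.2 0 0.8 0 0 0 0;-0.2 0 0.8 0 0 0 0"
}}

```text
time_s: 10.4
eef_pos: [465.8, 93.3, 40.4]
ee_rot: [0.003, 0.306, 0.952, 0.0]
force: [-1.4, 0.4, -0.5]
grip_width: 0.0
```

Run:
```python
from g import *
print(telemetry.sense()['eef_pos'],telemetry.sense()['force'])
for a in(-.6,-.5,-.4,-.3,-.2,-.15,-.1,-.05):tgt(a,11,38)
```

```text
[465.76002901  93.32616416  40.40162183] [-1.44600625  0.40836405 -0.54752358]
move [-0.142 -0.001  0.021] [ 0.005  0.011 -0.046]
move [-0.25  -0.002  0.021] [ 0.004  0.011 -0.246]
move [-0.359  0.007  0.022] [ 0.004  0.011 -0.446]
move [-0.465  0.028  0.023] [ 0.003  0.011 -0.646]
move [-0.57   0.059  0.023] [ 0.003  0.012 -0.846]
move [-0.62   0.078  0.024] [ 0.002  0.012 -0.946]
move [-0.67   0.1    0.024] [ 0.002  0.012 -1.046]
move [-0.719  0.124  0.024] [ 0.002  0.012 -1.146]
```

{"op": "drive_tool", "data": {
  "series": "-0.08 0 0 0 0 0 0;-0.14 0 0.02 0 0 -0.05 0;-0.2 0 0.02 0 0 -0.15 0;-0.25 0 0.02 0 0 -0.25 0;-0.31 0 0.02 0 0 -0.35 0;-0.36 0.01 0.02 0 0 -0.45 0;-0.41 0.02 0.02 0 0 -0.55 0;-0.46 0.03 0.02 0 0 -0.65 0;-0.52 0.04 0.02 0 0 -0.75 0;-0.57 0.06 0.02 0 0 -0.85 0;-0.57 0.06 0.02 0 0 -0.85 0"
}}

```text
time_s: 11.5
eef_pos: [526.7, 58.7, 39.2]
ee_rot: [0.004, 0.099, 0.995, -0.0]
force: [-0.8, -0.0, 0.3]
grip_width: -0.003
```

Run:
```python
from g import *
print(telemetry.sense()['eef_pos'],telemetry.sense()['force'])
for a,o in((-.15,11),(-.1,11),(-.05,11),(-.05,5)):tgt(a,o,38)
p=eyes.capture('wrist');p2=eyes.capture('top')
a=cv2.resize(p2['frame'][115:355,150:390],(400,400));b=cv2.resize(p['frame'],(400,300));b=np.vstack([b,np.zeros((100,400,3),np.uint8)])
cv2.imwrite('pics/t7.png',np.hstack([b,a])[:,:,::-1])
```

```text
[526.73985473  58.71817634  39.24977692] [-0.76706347 -0.02654565  0.26802609]
move [-0.042 -0.002  0.011] [ 0.     0.016 -0.096]
move [-0.097 -0.002  0.011] [-0.     0.016 -0.196]
move [-0.151 -0.     0.012] [-0.001  0.016 -0.296]
move [-0.201  0.007  0.012] [-0.001  0.016 -0.296]
```

View pics/t7.png

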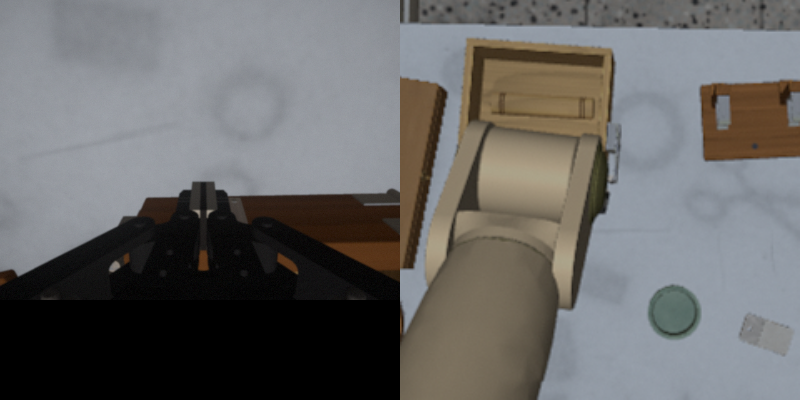

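The gate is following the fingers and is nearly shut, with its free end at about (605,200) in the top view. Now the slow push through the latch.

{"op": "drive_tool", "data": {
  "series": "-0.03 0 0 0 0 -0.07 0;-0.06 0 0 0 0 -0.13 0;-0.09 0 0 0 0 -0.18 0;-0.11 0 0 0 0 -0.22 0;-0.13 0 0 0 0 -0.26 0;-0.15 0 0 0 0 -0.29 0;-0.15 0 0 0 0 -0.29 0"
}}

```text
time_s: 12.3
eef_pos: [543.7, 55.5, 39.0]
ee_rot: [0.003, 0.027, 1.0, -0.0]
force: [-0.2, 0.1, 0.2]
grip_width: -0.002
```

{"op": "drive_tool", "data": {
  "series": "-0.02 0 0 0 0 0 0;-0.03 0 0 0 0 0 0;-0.03 0 0 0 0 0 0"
}}

```text
time_s: 12.6
eef_pos: [544.3, 55.5, 38.8]
ee_rot: [-0.001, 0.027, 1.0, -0.0]
force: [-16.3, -1.2, 11.7]
grip_width: 0.002
```

{"op": "drive_tool", "data": {
  "series": "-0.02 0 0 0 0 0 0;-0.03 0 0 0 0 0 0"
}}

```text
time_s: 12.8
eef_pos: [544.3, 55.6, 38.5]
ee_rot: [-0.006, 0.027, 1.0, -0.001]
force: [-26.1, -1.1, 18.4]
grip_width: 0.002
```

The fingers are stopped hard at the closed position, with the load well above the latch force. Backing off and looking.

{"op": "drive_tool", "data": {
  "series": "0.1 0 0 0 0 0 0;0.4 0 0 0 0 0 0;0.4 0 -0.4 0 0 0 0;0.7 0 -0.9 0 0 0 0;1 0 -1 0 0 0 0;1 0 -1 0 0 0 0;1 0 -1 0 0 0 0"
}}

```text
time_s: 13.5
eef_pos: [425.9, 62.1, 160.7]
ee_rot: [-0.005, 0.027, 1.0, -0.001]
force: [-0.7, -0.1, -0.6]
grip_width: 0.001
```

{"op": "drive_tool", "data": {
  "series": "0.5 0 -0.3 0 0 0 0;0.9 0 -0.5 0 0 0 0;0.9 0 -0.5 0 0 0 0;0.9 0 -0.5 0 0 0 0"
}}

```text
time_s: 13.9
eef_pos: [318.3, 68.0, 222.3]
ee_rot: [-0.004, 0.027, 1.0, -0.001]
force: [1.0, 0.1, -0.2]
grip_width: 0.001
```

Run:
```python
from g import *
s=telemetry.sense();print(s['eef_pos'],s['force'],s['dq'])
p=eyes.capture('top');p2=eyes.capture('scene')
for c in(p,p2):
  for n in('gate','tongue'):print(n,[(np.round(d['rect']).tolist(),round(d['confidence'],2)) for d in nets.spot_in(n,c)[:2]])
f=lambda a,x:cv2.resize(a,(390,x),interpolation=3)
cv2.imwrite('pics/t8.png',np.hstack([f(p['frame'][125:245,165:295],360),f(p2['frame'][205:325,170:300],360)])[:,:,::-1])
```

```text
[318.29870443  67.96259148 222.31628099] [ 0.96867617  0.06758335 -0.1891828 ] [-0.00088697  0.08005334 -0.02870749  0.00092564 -0.05060858  0.00429256]
gate [([183.0, 205.0, 273.0, 223.0], 0.76), ([298.0, 286.0, 334.0, 320.0], 0.64)]
tongue []
gate [([205.0, 248.0, 279.0, 302.0], 0.58)]
tongue [([202.0, 243.0, 251.0, 277.0], 0.33)]
```

View pics/t8.png

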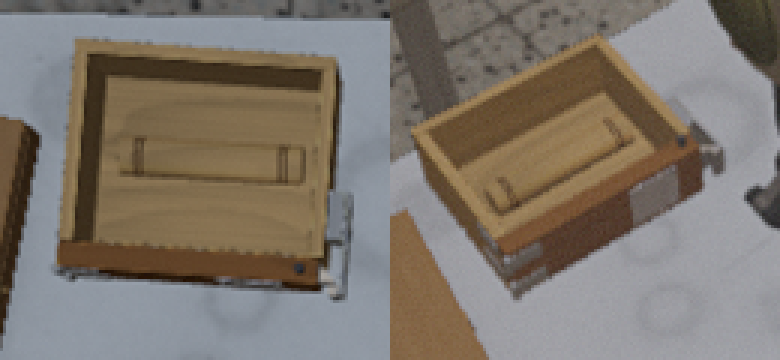

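Run:
```python
from h import *
p=eyes.capture('wrist');print(proj(p,[548,0,60]),proj(p,[556,55,70]))
V=np.array(p['view']);print(-V[:3,:3].T@V[:3,3], V[2,:3])
q=eyes.capture('top');print(proj(q,[548,0,60]))
```

```text
[264.4363617  467.55616242] [324.31393883 481.07657914]
[249.57713872  72.29325292 364.7882708 ] [-0.26460899  0.01502368  0.96423875]
[275.96686698 223.02665931]
```

{"op": "drive_tool", "data": {
  "series": "-0.4 0.3 0 0 0 0 0;-0.8 0.5 0 0 0 0 0;-1 0.5 0 0 0 0 0;-1 0.5 0 0 0 0 0;-1 0.5 0 0 0 0 0"
}}

```text
time_s: 14.8
eef_pos: [441.9, 121.4, 218.9]
ee_rot: [-0.006, 0.027, 1.0, -0.001]
force: [-0.2, -0.1, -0.4]
grip_width: 0.0
```

Run:
```python
from h import *
p=eyes.capture('wrist');u,v=map(int,proj(p,[548,0,60]));print(u,v,telemetry.sense()['eef_pos'])
u=min(max(u,80),560);v=min(max(v,60),420)
a=p['frame'][v-60:v+60,u-80:u+80];cv2.imwrite('pics/w9.png',cv2.resize(a,(800,600),interpolation=3)[:,:,::-1])
```

```text
186 353 [441.43568035 121.27710893 219.31498315]
```

View pics/w9.png

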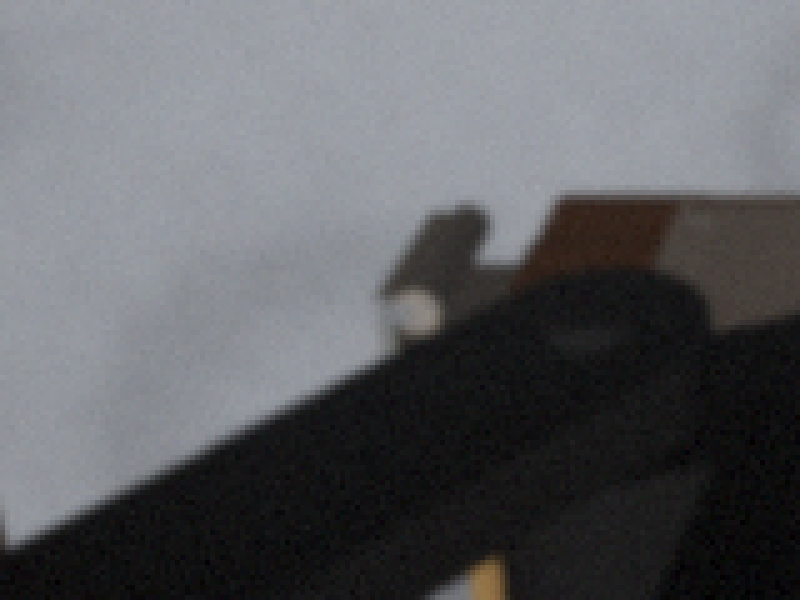

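The wrist close-up shows the tongue at about (490,285) standing out of the gate edge on the box side of the round nose at (460,235), so it is latched. Handing in.

```bash
python3 -c "
from h import *
s=telemetry.sense();print(s['time_s'],s['force']);print(ctrl.finish_job())"
```

```text
14.85 [-0.26249935 -0.15051686 -0.32687772]
the job is handed in; nothing more can be done
None
```

The roller is packed in the box and the gate is latched shut; I handed the job in at about 15 s of the 53 s allowed.

- **Roller:** I gripped it between the clips, pulled it about 70 mm forward out of the rack, and lowered it flat onto the box floor while the gate stood open.
- **Gate:** I pushed it shut at its plate with the closed fingers until it stopped hard at about 26 N, well above the 5–12 N latch force. Then I backed the arm away.
- **Last checks:** The top and scene pictures show the roller lying in the box and the gate parallel to the box front. The wrist close-up, partly hidden by a finger, shows the tongue out behind the strike's nose. The arm was touching nothing.
- **Not tested:** I did not pull on the gate to prove the latch.
- **Disagreed:** The gripper opening read about 25 mm on the 28 mm bar, but the grasp held. The tongue network gave only weak results, so I judged the latch from the picture and the push force.
- **Bystanders:** I never went near the cups, jar or tile. I did not measure them again at the end.

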